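# Loosen the filter housing's plug with the ratchet

### The job

The ratchet sitting on the plug of the orange-ringed filter housing is still set to tighten. Flip its small red direction lever right across to the other side, then swing that ratchet's handle anticlockwise (seen from above) until the brass plug has turned by at least 30 degrees, and let go. Leave the blue-ringed housing's ratchet and the brown bottle as they are.

Things in the scene. Friction and masses are not known exactly. Their poses are not given: they have to be found in the camera images.
- orange_vessel: squat steel filter housing fixed to the bench, 124 mm across (foot 156), 55 high, with orange band and top ring; origin: centre of its underside, on the vertical axis on which plug and ratchet turn. The ratchet on it: round steel head 84 mm across, top 81 mm above the bench, and a handle pointing roughly to the robot
- orange_grip (a point): point on the centre line of the ratchet's round grey grip, 165 mm off the housing's axis, 71 mm above the bench. Grip: 24 mm thick, 110 to 215 mm off the axis; the flat neck before it is 24 mm wide, top 79 mm up. The handle swings 60 degrees between stops, starts within 7 of the clockwise one, stays where left; 2 N here swings it, 8 N turns the plug
- orange_tab (a point): middle of the top edge of the red tab on the direction lever's end, 118 mm above the bench. Tab: 18 mm long (along the arm), 8 thick, 34 high, upright. Arm: 44 mm from pivot to tab, above the neck, pointing outwards along the handle; its vertical pivot is on the handle's line, 34 mm from the housing's axis. 1.5 N at the tab moves it
- orange_lever (a joint): direction lever, rad, grows anticlockwise seen from above: 0 tighten stop (starts at 0 to 0.15), 0.6 in line with the handle, 1.2 loosen stop; stays where left. Above 1.0 an anticlockwise swing drives the plug after up to 12 degrees of slack. Set to tighten, the swing just idles; then bring the handle back to its start before setting the lever
- orange_plug (a joint): brass hex plug in the orange housing, 36 mm across flats, standing 7 mm out of the ratchet's head, with a black stripe on top, from its centre outwards; rad, 0 = tight (start), grows anticlockwise as it loosens
- blue_grip (a point): the same grip point on the ratchet of the other housing, which has a blue band and ring and is otherwise alike: leave it alone
- blue_tab (a point): the same tab point on the blue housing's ratchet, whose lever may stand anywhere: leave it alone
- bottle: brown glass bottle, 66 mm across, 130 mm high, standing loose behind the housings; origin: centre of its underside

How it is judged:
By the outcome, as a careful person would: the job done as asked, in the order asked, and still so for the second after the job is handed in, with the robot touching nothing.
It also fails if it takes over 45 s, if anything falls off the work surface, if the arm or the gripper's body presses on something with over 40 N, if the wrist force passes 120 N, or if a joint passes its speed limit or range.

### The arm

A 6-joint arm with a two-finger parallel gripper is mounted at the origin on the work surface. World frame = base frame: x ahead of the robot, y to its left, z up, the work surface at z = 0. Lengths are in mm, angles in rad, forces in N, time in s.
With the tool pointing down it reaches from about 350 to 975 mm from the base axis. Payload 7.1 kg.
Tool frame: the origin (TCP) lies at the very end of the fingers, on their centre line; the grasp point (between the pads) lies 19 mm behind it; z points along the fingers, y is the line along which they close (so a half turn about z gives the same grasp; the last joint's range is limited). The gripper opens to 88 mm and grips with 3 to 60 N. Pads are 20 mm wide; open, the fingers measure 115 mm over their backs; the gripper's body (75 mm by 178 mm) begins 61 mm behind the grasp point.
Start: joints at [-1.32, 0.423, 1.63, -0, 1.089, -0.019], TCP at [166.605, -602.368, 222.675] pointing down, gripper open.
Joint ranges: [-3, 3], [-0.9, 2.11], [0.09, 2.58], [-1.31, 4.45], [0.11, 2.69], [-2.54, 2.54]. Speed limits (rad/s): [2.39, 2.39, 3.01, 3.14, 3.14, 3.14].

### API

Orientations are given as a rotation vector (axis times angle).
In Python, from workcell import sensors, imaging, close_job gives the robot as it stands. The module is installed in compiled form; this text tells all that it offers.
- The arm moves only by the tool servo_tool, never from a script. Its argument "steps" is a list of rows, each a list of 3 entries, a list of its own where there are three numbers: the shift along the world's x, y, z in m, then the turn, a rotation vector about the world's x, y, z in degrees, then the opening, from -1 (shut) to 1 (fully open). A call has exactly 8 rows; each row shifts and turns the commanded pose from where the row before left it; what a row does not reach is not made up. A row lasts 1/12 s, in which the tool goes at most 41.7 mm and 7.16 degrees, less where a joint would pass 70% of its speed; a pose out of reach is approached as far as the arm can. A call is refused whole if a number of a shift passes 0.0417 or a number of a turn 7.16, either way. A call with a gripper value outside its range is refused whole. The fingers move at their own pace and stop on an object; the grip force is fixed at half the most. Time passes only in rows, so rows that do not move let the fingers close, or fill a call up. It gives the time, the measured TCP pose, the force, the opening and the grip force at its end, in the units of the state.
- sensors.get_obs(): the state, without advancing time (a new reading comes with each control period).
- imaging.get_image(name): name is "side" or "top"; returns a dict with "color" (480x640x3 uint8, blue, green, red), "range_z" (480x640 float32, mm along the optical axis (not along the pixel's ray), 0 where there is no reading), "vertical_fov" (degrees; the focal length in pixels is half the picture's height over the tangent of half this angle, whatever the lens; pixels are square), "cx", "cy" (the principal point, pixels), "rvec" (rotation vector, rad) and "tvec" (3), from world to camera coordinates, as OpenCV has them. Camera axes: x right, y down, z forward; pixel columns grow to the right and rows downward; lengths in mm; the calibration is good to about 2 mm. A picture is of the moment at which its call begins.
- close_job(): hands the job in; it is judged then, once.
The state is a dict: "t": time; "qpos": joint angles; "qvel": joint speeds; "joint_torque": joint torques, N m; "ee_pos": TCP position; "orientation": TCP orientation; "ft_force": force on the tool from outside, world axes, zero at the start; "moment": the same for the moment, N m; "width": finger opening in mm; "grasp_force": force on a finger pad.
Only numpy, scipy, OpenCV 4.12 (cv2) and the standard library are available. Lean on these libraries where they do the work, as an engineer would, in place of code of your own. Each camera call takes 0.05 s, during which the arm holds its last target. There are 200 camera calls.

## Working session

There is one attempt and no reset: what is moved stays moved. The work goes in short steps, Python scripts to look and compute and a tool call to move; the robot and the scene stay as the last step left them, time stands still between calls to the robot, and variables do not carry over. Pictures are saved under pics/ and viewed, at most 10 in all, crops included, and the job is handed in when it is done.

Besides the shell and the picture viewer there is one more tool, called after "Emit:" by a JSON object that holds its "api" and its "payload", one argument or row to a line. servo_tool: Moves the arm, as the interface text tells. Its arguments: {"type":"object","properties":{"steps":{"type":"array"}},"required":["steps"]}

```bash
mkdir -p pics; cat > h.py <<'E'
import numpy as np, cv2
from workcell import sensors, imaging
def cam(n):
    d=imaging.get_image(n); c=d["color"]; f=c.shape[0]/2/np.tan(np.radians(d["vertical_fov"])/2)
    R=cv2.Rodrigues(np.array(d["rvec"],float))[0]; t=np.array(d["tvec"],float).ravel()
    d.update(f=f,R=R,t=t,C=-R.T@t); return d
def ray(d,u,v): return d["R"].T@np.array([(u-d["cx"])/d["f"],(v-d["cy"])/d["f"],1.])
def onz(d,u,v,z):
    r=ray(d,u,v); return d["C"]+r*(z-d["C"][2])/r[2]
def pts(d):
    v,u=np.mgrid[:480,:640]; Z=d["range_z"].astype(float)
    P=np.stack([(u-d["cx"])/d["f"]*Z,(v-d["cy"])/d["f"]*Z,Z],-1)
    return (P-d["t"])@d["R"], Z>0
def proj(d,p):
    q=d["R"]@np.array(p,float)+d["t"]; return d["f"]*q[0]/q[2]+d["cx"],d["f"]*q[1]/q[2]+d["cy"]
E
python3 - <<'E'
from h import *
for n in("top","side"):
    d=cam(n); cv2.imwrite(f"pics/{n}0.png",d["color"]); print(n,d["C"],d["f"],d["range_z"].max())
o=sensors.get_obs(); print(o)
E
```

```text
top [ 377.69097347   52.92024938 1108.03719507] 527.6580577782656 2114.755
side [258.35918907 653.25344822 749.03261036] 475.2822375100024 2614.6516
{'t': 0.1, 'qpos': array([-1.32000406e+00,  4.23763087e-01,  1.63058510e+00,  1.78808993e-05,
        1.08857010e+00, -1.90170719e-02]), 'qvel': array([ 0.00139117, -0.00145572, -0.00188039,  0.00033723,  0.00039747,
        0.00191908]), 'joint_torque': array([ 6.06806134e-04, -5.45615280e+01, -2.74324411e+01,  6.46003336e-02,
        1.88837660e-02, -1.44018838e-05]), 'ee_pos': array([ 166.49241363, -601.91829318,  221.99144021]), 'orientation': array([-3.11174379e+00, -4.22340905e-01,  2.15973536e-04]), 'ft_force': array([ 0.09611674, -0.22573029,  0.56984747]), 'moment': array([-0.00449059, -0.04535324, -0.06435439]), 'grasp_force': 0.0, 'width': 87.92628429169845}
```

View pics/top0.png

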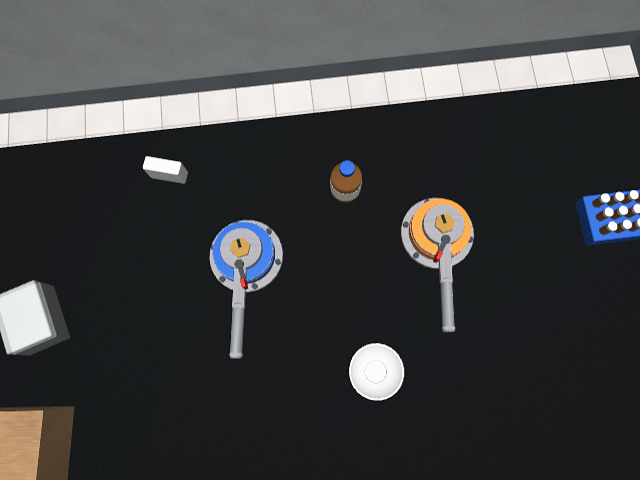

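View pics/side0.png

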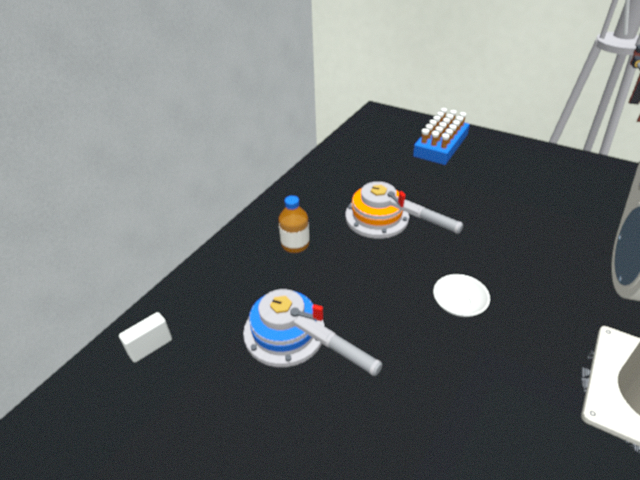

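The top view shows the orange plug at about (444,223), its lever pivot at (445,240), the red tab at (438,254), left of the handle, and the grip end at (448,328). The blue ratchet is at (240,250), and a white bowl is at (376,372). The side view shows the orange tab at (402,199).

```bash
cat > m.py <<'E'
from h import *
def measure():
    d=cam("top"); P,ok=pts(d); b,g,r=[d["color"][...,i].astype(int) for i in range(3)]
    o={}
    red=ok&(r>130)&(g<60)&(b<60)&(P[...,1]<50)&(P[...,2]>60)
    top=red&(P[...,2]>110)
    o["tab_n"]=(red.sum(),top.sum()); o["tab"]=P[top].mean(0) if top.any() else P[red].mean(0) if red.any() else None
    br=ok&(r>150)&(g>100)&(b<90)&(P[...,2]>83)&(P[...,2]<95)&(P[...,1]<50)
    v,u=np.nonzero(br)
    if len(v): 
        pl=(b+g+r<150)&cv2.dilate(br.astype(np.uint8),np.ones((5,5)))[...].astype(bool)
        hull=cv2.convexHull(np.stack([u,v],1).astype(np.int32)); m=cv2.moments(hull)
        c=onz(d,m["m10"]/m["m00"],m["m01"]/m["m00"],88); o["plug"]=c
        k=np.zeros_like(br,np.uint8); cv2.fillConvexPoly(k,hull,1)
        s=(k>0)&(r<70); vs,us=np.nonzero(s)
        if len(vs): q=onz(d,us.mean(),vs.mean(),88)-c; o["stripe_deg"]=np.degrees(np.arctan2(q[1],q[0])); o["sn"]=len(vs)
        dist=np.hypot(P[...,0]-c[0],P[...,1]-c[1])
        gm=ok&(dist>115)&(dist<225)&(P[...,2]>55)&(P[...,2]<90)&(abs(r-b)<25)
        if gm.sum()>20:
            q=np.median(P[gm],0)-c; o["handle_deg"]=np.degrees(np.arctan2(q[1],q[0]))%360; o["hn"]=gm.sum()
            o["gripz"]=np.percentile(P[gm][:,2],95)
    return d,P,ok,o
if __name__=="__main__":
    d,P,ok,o=measure(); print(o)
    c=o["plug"];a=np.radians(o.get("handle_deg",180)); e=np.array([np.cos(a),np.sin(a)])
    print("grip",c[:2]+165*e,"pivot",c[:2]+34*e)
    t=o["tab"]; 
    if t is not None:
        w=t[:2]-(c[:2]+34*e); print("tab r",np.hypot(*w),"lever",np.arctan2(w[1],w[0])%(2*np.pi)-a+.6)
    ob=sensors.get_obs(); print(ob["t"],ob["ee_pos"],ob["ft_force"],ob["qpos"])
E
python3 m.py; python3 - <<'E'
from h import *
d=cam("top");P,ok=pts(d);print("bowl",P[372,376],P[350,376],"rack",P[215,600],P[200,604])
d=cam("side");c=d["color"].astype(int);P,ok=pts(d)
red=ok&(c[...,2]>130)&(c[...,1]<60)&(c[...,0]<60)&(P[...,1]<50);v,u=np.nonzero(red);q=P[red];print(len(v),q.mean(0),q.max(0),q.min(0),q[q[:,2]>113].mean(0))
E
```

```text
{'tab_n': (np.int64(16), np.int64(15)), 'tab': array([ 565.9606168 , -178.22416115,  118.05884408]), 'plug': array([ 636.00055655, -208.02396871,   88.        ]), 'stripe_deg': np.float64(2.3012467747514185), 'sn': 18, 'handle_deg': np.float64(171.80926832670218), 'hn': np.int64(693), 'gripz': np.float64(85.57248455257671)}
grip [ 472.6836737  -184.51661294] pivot [ 602.34738069 -203.18002874]
tab r 44.12246494909967 lever 0.14178907305134325
0.15 [ 166.49480552 -601.96236918  222.10300142] [ 0.48530258 -0.02250069 -0.28800157] [-1.32000966e+00  4.23641086e-01  1.63049512e+00 -7.86873439e-07
  1.08864152e+00 -1.90040946e-02]
bowl [364.06405288 -37.79184346   8.49360722] [406.90920866 -43.21643723  16.54739096] rack [ 621.20950935 -538.0961835    58.66595066] [ 647.12030517 -543.32655203   77.61241647]
69 [ 566.78034241 -188.42980568   97.12703941] [ 629.50370187 -167.94138193  119.40863248] [ 555.12341138 -340.91068736   -1.53444249] [ 562.16382546 -176.35708591  116.51040372]
```

Emit:
{"api": "servo_tool", "payload": {
  "steps": [
    [[0.024,0.026,0],[0,0,-3],-1],
    [[0.024,0.026,0],[0,0,-3],-1],
    [[0.024,0.026,0],[0,0,-3],-1],
    [[0.024,0.026,0],[0,0,-3],-1],
    [[0.024,0.026,0],[0,0,-3],-1],
    [[0.024,0.026,0],[0,0,-3],-1],
    [[0.024,0.026,0],[0,0,-3],-1],
    [[0.024,0.026,0],[0,0,-3],-1]
  ]
}}

```text
t: 0.92
ee_pos: [359.5, -393.0, 222.8]
orientation: [3.132, -0.238, 0.0]
ft_force: [-0.4, -0.2, -0.1]
width: 37.8
grasp_force: 0.0
```

Emit:
{"api": "servo_tool", "payload": {
  "steps": [
    [[0.024,0.026,0],[0,0,-3],-1],
    [[0.024,0.026,0],[0,0,-3],-1],
    [[0.024,0.026,0],[0,0,-3],-1],
    [[0.024,0.026,0],[0,0,-3],-1],
    [[0.024,0.026,0],[0,0,-3],-1],
    [[0.024,0.026,0],[0,0,-3],-1],
    [[0.024,0.026,0],[0,0,-3],-1],
    [[0.024,0.026,0],[0,0,-3],-1]
  ]
}}

```text
t: 1.58
ee_pos: [551.6, -184.8, 222.7]
orientation: [3.015, -0.884, 0.0]
ft_force: [0.5, -1.0, -0.1]
width: 0.3
grasp_force: 0.0
```

Emit:
{"api": "servo_tool", "payload": {
  "steps": [
    [[0.01,0.011,0],[0,0,0],-1],
    [[0.01,0.011,0],[0,0,0],-1],
    [[0.0105,0.012,0],[0,0,0],-1],
    [[0,0,-0.02],[0,0,0],-1],
    [[0,0,-0.02],[0,0,0],-1],
    [[0,0,-0.02],[0,0,0],-1],
    [[0,0,-0.02],[0,0,0],-1],
    [[0,0,0],[0,0,0],-1]
  ]
}}

```text
t: 2.25
ee_pos: [578.3, -152.2, 139.0]
orientation: [3.015, -0.881, -0.011]
ft_force: [-0.6, -0.4, -0.3]
width: 0.5
grasp_force: 0.0
```

```bash
python3 - <<'E'
from h import *
d=cam("top"); c=d["color"][150:350,360:560]; cv2.imwrite("pics/t1.png",cv2.resize(c,None,fx=3,fy=3))
d=cam("side"); c=d["color"][110:260,310:510]; cv2.imwrite("pics/s1.png",cv2.resize(c,None,fx=3,fy=3)); print(sensors.get_obs()["ee_pos"])
E
```

```text
[ 580.57861804 -152.75906061  142.40916627]
```

View pics/s1.png

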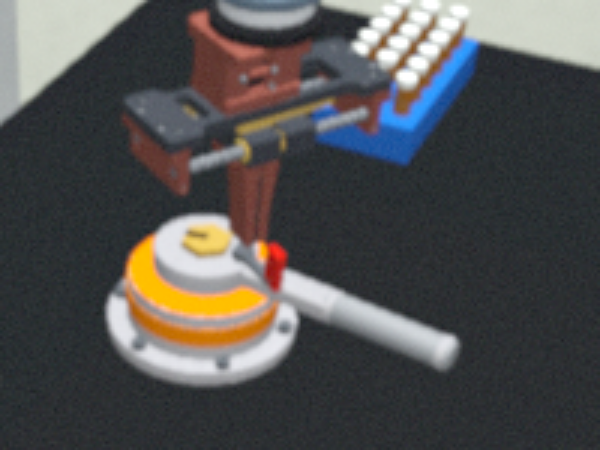

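The side crop shows the closed fingers ending near (255,240), close to the lever pivot, with the red tab at (275,265). I'll check this against the projected TCP.

```bash
python3 - <<'E'
from h import *
p=sensors.get_obs()["ee_pos"]
d=cam("side"); P,ok=pts(d); 
for q in (p,[564.5,-177.5,118],[636,-208,88]):
    u,v=proj(d,q); print("side",(u-310)*3,(v-110)*3)
for (a,b) in((255,235),(250,210),(262,250),(275,265),(200,240),(275,250)): print((a,b),P[110+b//3,310+a//3])
d=cam("top")
for q in (p,[564.5,-177.5,118],[636,-208,88]): u,v=proj(d,q); print("top",(u-360)*3,(v-150)*3)
E
```

```text
side 242.28621398623102 231.7153095081667
side 273.475630649406 247.82902787949635
side 202.76333876582157 233.22125280238197
(255, 235) [ 568.78011681 -148.08833774  147.30753405]
(250, 210) [ 573.21330079 -143.39328269  169.46763635]
(262, 250) [ 602.98441746 -253.08023272   55.69003675]
(275, 265) [ 562.51414313 -174.81514022  105.46688315]
(200, 240) [ 634.55982213 -196.30177901   89.20877184]
(275, 250) [ 564.65388998 -177.17322108  117.07721333]
top 198.97498250401583 289.64971036108255
top 234.65033714240462 318.1594285823074
top 252.6769406853757 218.41461348593498
```

View pics/t1.png

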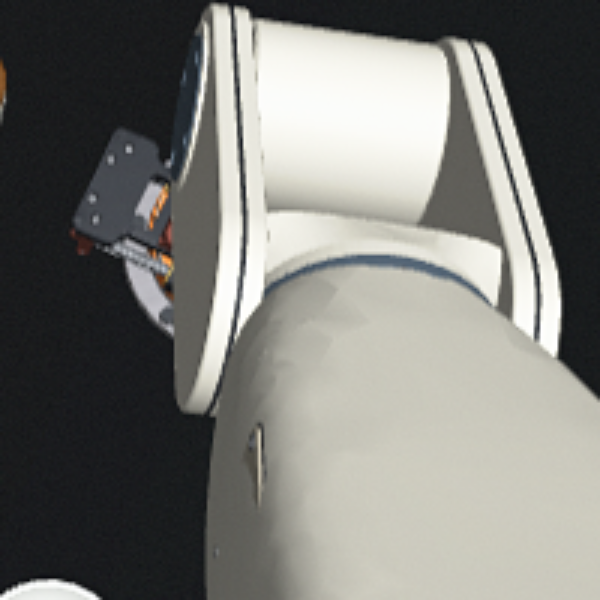

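The projections agree with the TCP and tab positions. The arm blocks the top view, so I'll descend beside the tab and push it around in an arc.

Emit:
{"api": "servo_tool", "payload": {
  "steps": [
    [[0,0,-0.012],[0,0,0],-1],
    [[0,0,-0.012],[0,0,0],-1],
    [[0,0,-0.012],[0,0,0],-1],
    [[0,0,-0.011],[0,0,0],-1],
    [[0,0,0],[0,0,0],-1],
    [[-0.0027,-0.0055,0],[0,0,0],-1],
    [[-0.0027,-0.0055,0],[0,0,0],-1],
    [[0,0,0],[0,0,0],-1]
  ]
}}

```text
t: 3.12
ee_pos: [575.5, -164.5, 96.0]
orientation: [3.015, -0.881, 0.001]
ft_force: [-0.1, -0.6, 0.1]
width: 0.4
grasp_force: 0.0
```

Emit:
{"api": "servo_tool", "payload": {
  "steps": [
    [[-0.003,-0.0027,0],[0,0,5],-1],
    [[-0.003,-0.0027,0],[0,0,5],-1],
    [[-0.003,-0.0027,0],[0,0,4],-1],
    [[-0.0024,-0.0033,0],[0,0,5],-1],
    [[-0.0023,-0.0033,0],[0,0,5],-1],
    [[-0.0023,-0.0034,0],[0,0,5],-1],
    [[0,0,0],[0,0,0],-1],
    [[0,0,0],[0,0,0],-1]
  ]
}}

```text
t: 3.78
ee_pos: [560.0, -181.9, 96.2]
orientation: [3.14, -0.102, 0.002]
ft_force: [-0.0, -0.4, -0.3]
width: 0.3
grasp_force: 0.0
```

```bash
python3 - <<'E'
from h import *
d=cam("side"); c=d["color"][110:260,310:510]; cv2.imwrite("pics/s2.png",cv2.resize(c,None,fx=3,fy=3)); o=sensors.get_obs();print(o["ee_pos"],o["ft_force"])
c=d["color"].astype(int);P,ok=pts(d)
red=ok&(c[...,2]>130)&(c[...,1]<60)&(c[...,0]<60)&(P[...,1]<50)&(P[...,2]>80)&(P[...,0]<600);q=P[red];print(len(q),q.mean(0),q[q[:,2]>113].mean(0))
E
```

```text
[ 559.94684542 -181.73122353   96.13457425] [ 0.12939878 -0.24878879 -0.21425855]
7 [ 547.09886076 -191.94226638  110.28176015] [ 546.2795847  -188.54912977  118.16831523]
```

View pics/s2.png

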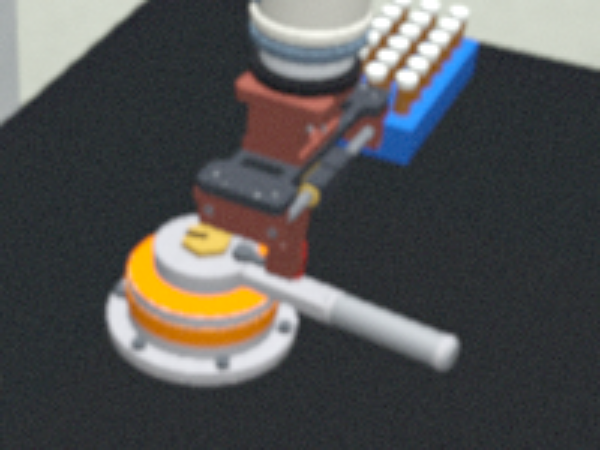

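The side crop shows the fingers at about (285,240), with the red tab just visible behind them at (303,258). It is moving, so I'll continue the arc.

Emit:
{"api": "servo_tool", "payload": {
  "steps": [
    [[-0.0014,-0.004,0],[0,0,5],-1],
    [[-0.0013,-0.004,0],[0,0,5],-1],
    [[-0.0013,-0.004,0],[0,0,5],-1],
    [[-0.0003,-0.004,0],[0,0,5],-1],
    [[-0.0003,-0.004,0],[0,0,5],-1],
    [[-0.0003,-0.003,0],[0,0,3],-1],
    [[0,0,0],[0,0,0],-1],
    [[0,0,0],[0,0,0],-1]
  ]
}}

```text
t: 4.5
ee_pos: [554.9, -204.5, 95.8]
orientation: [3.071, 0.66, 0.0]
ft_force: [0.4, 0.6, 0.8]
width: 0.7
grasp_force: 0.0
```

```bash
python3 - <<'E'
from h import *
d=cam("side"); c=d["color"].astype(int);P,ok=pts(d);o=sensors.get_obs();print(o["ee_pos"],o["ft_force"])
red=ok&(c[...,2]>130)&(c[...,1]<60)&(c[...,0]<60)&(P[...,1]<50)&(P[...,2]>80)&(P[...,0]<600);q=P[red];print(len(q),q)
E
```

```text
[ 554.94013437 -204.40633372   95.75587134] [-0.26424778  0.18132527 -0.87529322]
0 []
```

Emit:
{"api": "servo_tool", "payload": {
  "steps": [
    [[-0.002,0.01,0],[0,0,0],-1],
    [[-0.002,0.01,0],[0,0,0],-1],
    [[0,0.01,0.02],[0,0,0],-1],
    [[0,0,0.03],[0,0,0],-1],
    [[0,0,0.03],[0,0,0],-1],
    [[0,0,0.03],[0,0,0],-1],
    [[0,0,0],[0,0,0],-1],
    [[0,0,0],[0,0,0],-1]
  ]
}}

```text
t: 5.22
ee_pos: [551.6, -173.7, 207.4]
orientation: [3.069, 0.665, 0.005]
ft_force: [-0.1, -0.2, -0.6]
width: 0.6
grasp_force: 0.0
```

```bash
python3 - <<'E'
from h import *
d=cam("side"); c=d["color"].astype(int);P,ok=pts(d);o=sensors.get_obs();print(o["ee_pos"],o["ft_force"])
cv2.imwrite("pics/s3.png",cv2.resize(d["color"][110:260,310:510],None,fx=3,fy=3))
red=ok&(c[...,2]>130)&(c[...,1]<60)&(c[...,0]<60)&(P[...,1]<50)&(P[...,2]>80)&(P[...,0]<600);q=P[red]
print(len(q),q.mean(0),q[q[:,2]>112].mean(0))
E
```

```text
[ 550.56451574 -173.54989914  205.79743873] [-0.8087584   0.32218838 -0.50706198]
95 [ 556.67102698 -215.3142753   104.33829676] [ 557.46736055 -215.71177873  116.34830319]
```

View pics/s3.png

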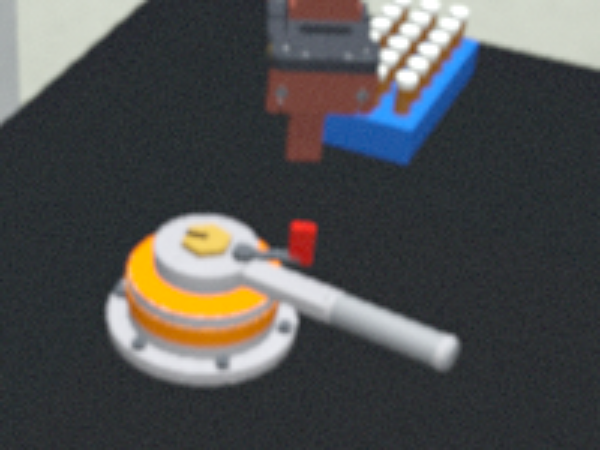

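The tab, at (302,242) in the crop, is now on the far side of the handle with the lever at about 1.1 rad. I'll nudge it about 6 mm further, to the stop.

Emit:
{"api": "servo_tool", "payload": {
  "steps": [
    [[0,0,-0.035],[0,0,1],-1],
    [[0,0,-0.035],[0,0,1],-1],
    [[0,0,-0.03],[0,0,1],-1],
    [[0.0015,-0.008,-0.01],[0,0,1],-1],
    [[0.0015,-0.009,0],[0,0,1],-1],
    [[0.0015,-0.009,0],[0,0,0],-1],
    [[0.001,-0.006,0],[0,0,0],-1],
    [[0,0,0],[0,0,0],-1]
  ]
}}

```text
t: 5.93
ee_pos: [556.1, -207.1, 95.1]
orientation: [-3.039, -0.796, 0.001]
ft_force: [0.7, -0.1, -0.2]
width: 0.5
grasp_force: 0.0
```

Emit:
{"api": "servo_tool", "payload": {
  "steps": [
    [[0.0005,-0.002,0],[0,0,0],-1],
    [[0.0005,-0.002,0],[0,0,0],-1],
    [[0.0005,-0.001,0],[0,0,0],-1],
    [[0,0,0],[0,0,0],-1],
    [[0,0,0],[0,0,0],-1],
    [[0,0,0],[0,0,0],-1],
    [[0,0,0],[0,0,0],-1],
    [[0,0,0],[0,0,0],-1]
  ]
}}

```text
t: 6.6
ee_pos: [557.6, -211.2, 95.7]
orientation: [-3.038, -0.799, 0.001]
ft_force: [-3.0, 2.6, 1.4]
width: 0.5
grasp_force: 1.8
```

Emit:
{"api": "servo_tool", "payload": {
  "steps": [
    [[-0.003,0.011,0],[0,0,0],-1],
    [[-0.002,0.012,0],[0,0,0],-1],
    [[0,0.012,0.02],[0,0,0],-1],
    [[0,0,0.03],[0,0,0],-1],
    [[-0.01,0.005,0.03],[0,0,0],-1],
    [[-0.02,0.01,0.02],[0,0,0],-1],
    [[-0.02,0.012,0],[0,0,0],-1],
    [[-0.022,0.012,0],[0,0,0],-1]
  ]
}}

```text
t: 7.27
ee_pos: [481.4, -136.6, 197.4]
orientation: [3.036, 0.799, 0.006]
ft_force: [-0.8, 0.9, 0.4]
width: 0.2
grasp_force: 0.0
```

```bash
cat > sm.py <<'E'
from h import *
d=cam("side"); c=d["color"].astype(int);P,ok=pts(d);o=sensors.get_obs();print(o["t"],o["ee_pos"],o["ft_force"],o["qpos"].round(2))
x,y,z=P[...,0],P[...,1],P[...,2]
red=ok&(c[...,2]>130)&(c[...,1]<60)&(c[...,0]<60)&(y<50)&(z>80)&(x<640);q=P[red]
if len(q): print("tab near face",len(q),q.mean(0),q[q[:,2]>112].mean(0))
dist=np.hypot(x-636,y+208); g=ok&(dist>115)&(dist<215)&(z>55)&(z<87)&(abs(c[...,2]-c[...,0])<25)&(y<-60)&(c.sum(-1)>200)
q=P[g]
if len(q): q=np.median(q,0);print("handle (near surface)",g.sum(),q,np.degrees(np.arctan2(q[1]+208,q[0]-636))%360)
E
python3 sm.py; python3 m.py
```

```text
7.3167 [ 475.84899932 -134.27024727  195.83198896] [-3.81757598  2.26411495 -0.47305447] [-0.3   0.27  1.93  0.    0.94  0.76]
tab near face 93 [ 559.00567485 -221.0242973   104.29855512] [ 560.26111696 -220.81906973  115.66688851]
handle (near surface) 472 [ 472.10703008 -180.62672819   78.26820009] 170.51802646438173
{'tab_n': (np.int64(0), np.int64(0)), 'tab': None, 'plug': array([ 652.54837721, -214.10180616,   88.        ]), 'handle_deg': np.float64(67.58887557735217), 'hn': np.int64(47), 'gripz': np.float64(67.34648124346697)}
grip [715.45460691 -61.56392147] pivot [ 665.51087303 -182.66975719]
7.3667 [ 477.75412034 -135.20856079  195.82981064] [ 0.02703813 -0.17901804  0.4577189 ] [-2.99797667e-01  2.72569312e-01  1.93094557e+00  6.35790855e-05
  9.39436707e-01  7.55535329e-01]
```

The lever is at the loosen stop (about 1.2 rad) and the handle has not moved. Next I'll descend beside the grip.

Emit:
{"api": "servo_tool", "payload": {
  "steps": [
    [[0,0,-0.02],[0,0,-6],-1],
    [[0,0,-0.02],[0,0,-6],-1],
    [[0,0,-0.02],[0,0,-6],-1],
    [[0,0,-0.02],[0,0,-6],-1],
    [[0,0,-0.02],[0,0,-6],-1],
    [[0,0,-0.02],[0,0,-6],-1],
    [[0,0,-0.018],[0,0,-1.6],-1],
    [[0,0,0],[0,0,0],-1]
  ]
}}

```text
t: 8.03
ee_pos: [479.6, -136.6, 54.9]
orientation: [-3.133, 0.224, 0.006]
ft_force: [-0.6, 0.6, -0.1]
width: 0.7
grasp_force: 0.0
```

Emit:
{"api": "servo_tool", "payload": {
  "steps": [
    [[0,-0.009,0],[0,0,0],-1],
    [[-0.001,-0.009,0],[0,0,0],-1],
    [[-0.001,-0.009,0],[0,0,0],-1],
    [[-0.0016,-0.0078,0],[0,0,2.7],-1],
    [[-0.0016,-0.0078,0],[0,0,2.7],-1],
    [[-0.0016,-0.0078,0],[0,0,2.7],-1],
    [[0,0,0],[0,0,0],-1],
    [[0,0,0],[0,0,0],-1]
  ]
}}

```text
t: 8.7
ee_pos: [475.0, -189.1, 58.9]
orientation: [3.141, -0.003, 0.005]
ft_force: [2.3, 2.2, 0.3]
width: 0.6
grasp_force: 1.2
```

```bash
python3 sm.py
```

```text
8.75 [ 474.84513035 -188.82726014   58.76865847] [1.0372174  2.16602269 1.89689748] [-0.4   0.52  1.97  0.    0.65  1.17]
tab near face 93 [ 561.7319825  -230.48196448  105.13814483] [ 562.15138479 -231.09754643  116.3413867 ]
handle (near surface) 209 [ 441.62409546 -202.47992893   77.70799342] 178.37329739426792
```

Contact made; the handle is swinging and carries the lever with it. Continuing the arc.

Emit:
{"api": "servo_tool", "payload": {
  "steps": [
    [[-0.0007,-0.0087,0],[0,0,3.3],-1],
    [[-0.0007,-0.0087,0],[0,0,3.3],-1],
    [[-0.0005,-0.0087,0],[0,0,3.4],-1],
    [[0.0012,-0.0096,0],[0,0,3.3],-1],
    [[0.0012,-0.0096,0],[0,0,3.3],-1],
    [[0.0013,-0.0095,0],[0,0,3.4],-1],
    [[0,0,0],[0,0,0],-1],
    [[0,0,0],[0,0,0],-1]
  ]
}}

```text
t: 9.42
ee_pos: [475.8, -242.9, 58.2]
orientation: [3.094, 0.542, 0.0]
ft_force: [-0.1, 2.3, 0.7]
width: 0.4
grasp_force: 1.1
```

Emit:
{"api": "servo_tool", "payload": {
  "steps": [
    [[0.0029,-0.0092,0],[0,0,3.3],-1],
    [[0.0029,-0.0092,0],[0,0,3.3],-1],
    [[0.0029,-0.0092,0],[0,0,3.4],-1],
    [[0.0044,-0.0086,0],[0,0,3.3],-1],
    [[0.0044,-0.0086,0],[0,0,3.3],-1],
    [[0.0045,-0.0086,0],[0,0,3.4],-1],
    [[0.002,-0.002,0],[0,0,1.2],-1],
    [[0,0,0],[0,0,0],-1]
  ]
}}

```text
t: 10.08
ee_pos: [498.5, -297.6, 57.6]
orientation: [-2.939, -1.104, 0.003]
ft_force: [-3.4, 2.3, 2.6]
width: 0.4
grasp_force: 1.8
```

```bash
python3 sm.py
```

```text
10.1333 [ 498.57134464 -297.64834137   57.57106971] [-3.6416214   1.46567974  2.18198791] [-0.56  0.59  1.82 -0.    0.74  0.3 ]
tab near face 72 [ 594.24947251 -268.64153432  105.87974673] [ 594.90754623 -269.50806437  116.23905073]
handle (near surface) 175 [ 526.54219752 -290.61780011   77.68430418] 217.04518860198172
```

```bash
python3 - <<'E'
from h import *
d=cam("side");cv2.imwrite("pics/s4.png",cv2.resize(d["color"][130:250,330:490],None,fx=4.5,fy=4.5,interpolation=cv2.INTER_CUBIC))
E
```

```text
(no output)
```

View pics/s4.png

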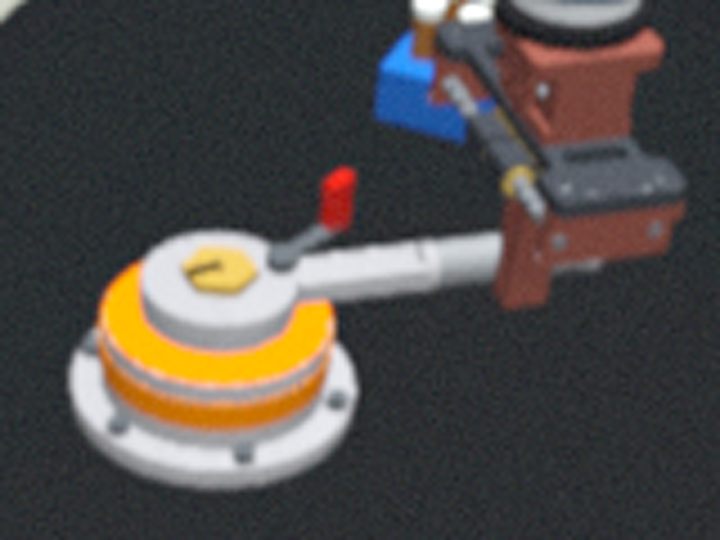

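The side crop shows the handle swung round. The stripe runs from the plug centre at (220,268) to (188,272), so the plug has turned. I'll measure the stripe in this view.

```bash
cat > st.py <<'E'
from h import *
import sys
def stripe(d):
    u0,v0=proj(d,[636,-208,88]); c=d["color"].astype(int); b,g,r=c[...,0],c[...,1],c[...,2]
    w=np.zeros(b.shape,bool); w[int(v0)-12:int(v0)+13,int(u0)-14:int(u0)+15]=True
    P,ok=pts(d)
    br=(w&(r>150)&(g>90)&(r-b>60)&(P[...,2]>83)).astype(np.uint8)
    k=np.zeros_like(br); h=cv2.convexHull(np.argwhere(br)[:,::-1].astype(np.int32)); cv2.fillConvexPoly(k,h,1)
    m=cv2.moments(h); cc=onz(d,m["m10"]/m["m00"],m["m01"]/m["m00"],88)
    S=(k>0)&(r<130); wt=(200-r)*S; v,u=np.nonzero(S); ww=wt[S]
    q=onz(d,(u*ww).sum()/ww.sum(),(v*ww).sum()/ww.sum(),88)
    x,y=(q-cc)[:2]; return len(u),cc.round(1),q.round(1),np.degrees(np.arctan2(y,x))
for n in sys.argv[1:]: print(n,stripe(cam(n)))
d=cam("side"); d["color"]=cv2.imread("pics/side0.png"); print("side start",stripe(d))
E
python3 st.py side
```

```text
side (0, array([ 631.1, -202.6,   88. ]), array([nan, nan, nan]), np.float64(nan))
side start (0, array([ 630.8, -202.6,   88. ]), array([nan, nan, nan]), np.float64(nan))st.py:11: RuntimeWarning: invalid value encountered in scalar divide
  q=onz(d,(u*ww).sum()/ww.sum(),(v*ww).sum()/ww.sum(),88)
```

```bash
cat > st.py <<'E'
from h import *
import sys
def stripe(d):
    r=d["color"][...,2].astype(float); v,u=np.mgrid[:480,:640]
    W=np.array([onz(d,a,b,88)[:2] for a,b in zip(u.ravel(),v.ravel())]).reshape(480,640,2)-[636,-208]
    m=(np.hypot(W[...,0],W[...,1])<16); w=np.clip(140-r,0,None)*m
    q=(W*w[...,None]).sum((0,1))/w.sum(); return m.sum(),(w>0).sum(),q.round(1),np.degrees(np.arctan2(q[1],q[0]))
d=cam("side"); print("side now",stripe(d)); d["color"]=cv2.imread("pics/side0.png"); print("side start",stripe(d))
if len(sys.argv)>1:
    d=cam("top"); print("top now",stripe(d)); d["color"]=cv2.imread("pics/top0.png"); print("top start",stripe(d))
E
python3 st.py
```

```text
side now (np.int64(84), np.int64(0), array([nan, nan]), np.float64(nan))
side start (np.int64(84), np.int64(0), array([nan, nan]), np.float64(nan))st.py:7: RuntimeWarning: invalid value encountered in divide
  q=(W*w[...,None]).sum((0,1))/w.sum(); return m.sum(),(w>0).sum(),q.round(1),np.degrees(np.arctan2(q[1],q[0]))
```

```bash
sed -i 's/np.clip(140-r,0,None)/np.clip(np.median(r[m])-30-r,0,None)/; s/<16)/<17)/' st.py; python3 st.py
```

```text
side now (np.int64(92), np.int64(17), array([2.9, 8.5]), np.float64(70.89193660902757))
side start (np.int64(92), np.int64(19), array([5.8, 2.9]), np.float64(26.223371354814116))
```

The side view suggests the plug has turned about 45°. I'll retreat and confirm from the top view.

Emit:
{"api": "servo_tool", "payload": {
  "steps": [
    [[-0.008,0.01,0],[0,0,0],-1],
    [[-0.01,0.012,0],[0,0,0],-1],
    [[-0.01,0.012,0],[0,0,0],-1],
    [[-0.005,0.006,0.02],[0,0,0],-1],
    [[0,0,0.03],[0,0,0],-1],
    [[0,0,0.035],[0,0,0],-1],
    [[0,0.01,0.035],[0,0,0],-1],
    [[-0.01,0.025,0.02],[0,0,0],-1]
  ]
}}

```text
t: 11.05
ee_pos: [460.6, -225.8, 202.0]
orientation: [2.935, 1.099, 0.01]
ft_force: [0.5, 0.4, 1.0]
width: 0.9
grasp_force: 0.0
```

Emit:
{"api": "servo_tool", "payload": {
  "steps": [
    [[-0.005,0.03,0],[0,0,0],-1],
    [[-0.005,0.03,0],[0,0,0],-1],
    [[-0.005,0.03,0],[0,0,0],-1],
    [[-0.005,0.03,0],[0,0,0],-1],
    [[-0.005,0.03,0],[0,0,0],-1],
    [[-0.005,0.03,0],[0,0,0],-1],
    [[-0.005,0.02,0],[0,0,0],-1],
    [[0,0,0],[0,0,0],-1]
  ]
}}

```text
t: 11.72
ee_pos: [421.3, -20.5, 197.9]
orientation: [2.94, 1.108, 0.002]
ft_force: [0.1, -0.6, -0.2]
width: 0.3
grasp_force: 0.0
```

```bash
python3 st.py t; python3 m.py; python3 - <<'E'
from h import *
d=cam("top");cv2.imwrite("pics/t5.png",cv2.resize(d["color"][140:340,180:520],None,fx=2.3,fy=2.3,interpolation=cv2.INTER_CUBIC))
E
```

```text
side now (np.int64(92), np.int64(17), array([2.9, 8.4]), np.float64(70.92141973661134))
side start (np.int64(92), np.int64(19), array([5.8, 2.9]), np.float64(26.223371354814116))
top now (np.int64(217), np.int64(33), array([6.2, 5.4]), np.float64(41.09651842821439))
top start (np.int64(217), np.int64(33), array([8.7, 0.5]), np.float64(3.3716635500160455))
{'tab_n': (np.int64(12), np.int64(12)), 'tab': array([ 595.97814767, -273.22159572,  118.27143858]), 'plug': array([ 636.01772667, -208.14454472,   88.        ]), 'stripe_deg': np.float64(41.52373726833646), 'sn': 16, 'handle_deg': np.float64(218.88789849893902), 'hn': np.int64(683), 'gripz': np.float64(85.69084469777727)}
grip [ 507.58572563 -311.73132529] pivot [ 609.5529507 -229.4896995]
tab r 45.7903267539036 lever 1.1910950889565486
11.8667 [422.62702145 -23.27474477 198.06333976] [ 0.48406183 -0.0690529   0.39847726] [-8.28875195e-02  1.59188057e-01  2.07803431e+00 -4.29722491e-04
  9.02424617e-01  7.69103821e-01]
```

View pics/t5.png

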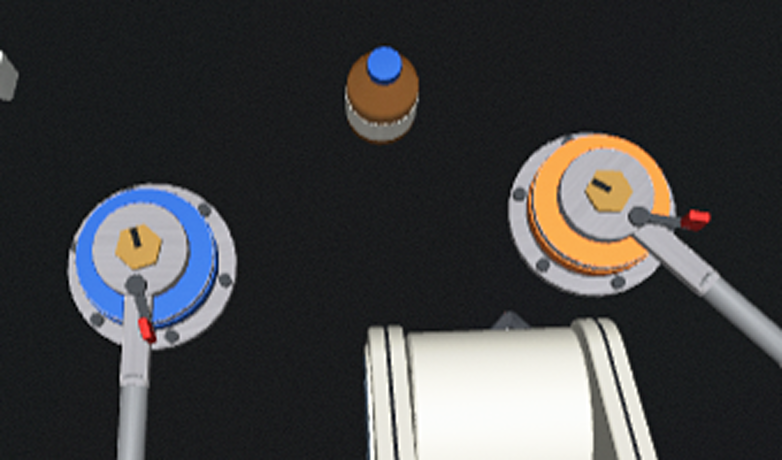

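The top view shows the plug's stripe, at (600,185), turned about 38–39°. The orange lever, at (698,218), reads about 1.19 rad. The blue ratchet and the bottle have not moved, and the arm is touching nothing.

```bash
python3 -c "
from workcell import close_job
print(close_job())"
```

```text
the job is handed in; nothing more can be done
None
```

Job handed in: the orange direction lever is at its loosen stop (about 1.19 rad), the brass plug has turned about 38° anticlockwise, the arm is clear of everything, and the blue ratchet and bottle were left alone.

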